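Eject the feeder tray and catch it with the other finger

ROBOT

A 6-joint arm with a two-finger parallel gripper is mounted at the origin on a cart in front of the work surface, level with it; the furniture and walls round the work are solid. World frame = base frame: x ahead of the robot, y to its left, z up, the work surface at z = 0. Lengths are in m, angles in rad, forces in N, time in s.
With the tool pointing down it reaches from about 0.35 to 0.85 m from the base axis. Payload 8.1 kg.
Tool frame: the origin (TCP) lies midway between the tips of the shut fingers; the grasp point (between the pads) lies robot.grip_depth behind it (robot.grip_depth is the distance from the TCP to the grasp point, in m); z points along the fingers, y is the line along which they close (so a half turn about z gives the same grasp; the last joint's range is limited). The gripper opens to 93 mm and grips with 3 to 60 N. Pads are 15 mm wide; open, the fingers measure 128 mm over their backs; the gripper's body (75 mm by 188 mm) begins 65 mm behind the grasp point.
Start: joints at [-1.3, 0.13, 1.488, -0, 1.523, -0.085], TCP at [0.209, -0.562, 0.219] pointing down, gripper open.
Joint ranges: [-2.96, 2.96], [-0.89, 2.26], [0.02, 2.5], [-1.34, 4.48], [0, 2.73], [-2.66, 2.66]. Speed limits (rad/s): [2.39, 2.39, 2.79, 3.14, 3.14, 3.14].

INTERFACE

Orientations are given as a rotation vector (axis times angle).
In Python, from plant import robot gives the robot as it stands.
- The arm moves only by the tool carry_out, never from a script. Its argument "rows" is a list of rows, each a list of 6 numbers: the shift along the tool's x, y, z in m, then the turn, a rotation vector about the tool's x, y, z in degrees. A call has 1 to 12 rows; each row is the pose to reach, as a shift and turn from the pose commanded when the call began, along the tool's axes at that moment; what a row does not reach only later rows make up. A row lasts 1/8 s, in which the tool goes at most 62.5 mm and 10.7 degrees, less where a joint would pass 70% of its speed; a pose out of reach is approached as far as the arm can. A call with a gripper value outside its range is refused whole. "jaw" is the closure in counts, from 0 (fully open) to 255 (shut), set as the call begins (left out, the last holds). The fingers move at their own pace and stop on an object; "force" is the grip in N (left out, the last holds). Time passes only in rows, so rows that repeat a pose let the fingers close. It gives the time, the measured TCP pose, the force, the opening and the grip force at its end, in the units of the state.
- robot.read_state(): the state, without advancing time (a new reading comes with each control period).
- robot.read_camera(name): name is "side" or "top" or "wrist"; returns the picture (480x640x3 uint8, red, green, blue); there is no depth.
- robot.camera_model(name): a dict with "fx", "fy", "cx", "cy" (pixels), "dist" ([k1, k2, p1, p2, k3] as OpenCV has them; the pictures are not rectified), "R" (3x3) and "t" (3): a world point X has camera coordinates R X + t; the wrist camera has in their place "mount" (4x4, takes a point from camera to tool coordinates, whose origin is the TCP and whose axes are the flange's). Camera axes: x right, y down, z forward; pixel columns grow to the right and rows downward; lengths in m; the calibration is good to about 2 mm. A picture is of the moment at which its call begins: read the wrist's pose just before it. camera_model takes no time and is no camera call.
- robot.close_job(): hands the job in; it is judged then, once.
Trained networks look in the newest picture that a camera, given by its name, has taken for a name from the list of things; names that differ only in an ending like _2 or _b are one class to them, and where a whole thing is asked for, a point or a joint stands for the part that bears it (a point fixed in the world has none). Each returns a list of dicts, best first, with "conf" (0 to 1); they miss things now and then, are a little off and sometimes report something else, mostly with a low value. They report only what shows in the picture. A call takes as long as a camera call.
- robot.outline_of(camera, target): "pixels" (480x640 bool, what is visible of it) and "pixel" ([column, row] in pixels, amid what is visible of it).
The state is a dict: "t": time; "q": joint angles; "dq": joint speeds; "joint_torque": joint torques, N m; "tool_pos": TCP position; "orientation": TCP orientation; "force": force on the tool from outside, world axes, zero at the start; "wrist_torque": the same for the moment, N m; "opening": finger opening in m; "gripper_force": force on a finger pad.
Only numpy, scipy, OpenCV 4.12 (cv2) and the standard library are available. Lean on these libraries where they do the work, as an engineer would, in place of code of your own. Each camera call takes 0.05 s, during which the arm holds its last target. There are 200 camera calls.

TASK

On the tile feeder, push the black ejector button right down with one finger and stop the tray that springs out with the other finger, before the tray has come halfway out. Finish while still holding both: the button down under one finger and the tray standing partly out against the other. Nothing is gripped or lifted: the tile bundle stays in the tray and everything else stays where it stands.

Things in the scene. Friction and masses are not known exactly. Their poses are not given: they have to be found in the camera images.
- feeder: Grey tile feeder, fixed to the table; plate 215 x 84 mm, 8 mm thick, with an ear for the button at its -y side (to y = -96 mm). Origin on the table, mid-width, under the closed tray's front face. The tray springs out along the feeder's -x over its bare front deck (x 0 to -105 mm, at most 11 mm high), where a fingertip can stand in its way. At +x the spring housing, 50 mm high. z up
- tray (a joint): How far the tray is out: 0 = closed and latched, 0.090 m = all the way out, halfway is 0.045. Once freed, a damped spring pushes it with about 2.3 N and runs it out at about 80 mm/s, unless something stands in its way; the latch does not stop it again
- tray_front (a point): Middle of the outer face of the tray's aluminium front plate, 44 mm above the table; moves with the tray. The plate is 60 mm wide (feeder's y), 6 mm thick and spans 12 to 58 mm above the table, so a finger whose tip is 25 to 40 mm above the table stands in its way. Closed, the face lies at the feeder's x = 0, centred on y = 0
- button (a joint): How far the ejector button is pressed: 0 = up, 0.008 m = against its stop. It frees the tray at about 0.005. The spring takes about 1.8 N to start and 4 N at the stop, and pushes the button up again when let go
- button_top (a point): Middle of the top of the black button, a flat cap 44 mm (feeder's x) by 36 mm (y), 38 mm above the table when up, 30 mm when down, at the feeder's x = -36, y = -67 mm. Two fingertips level with each other, spread along the feeder's y with their middles about 67 mm apart, stand on the button (y = -67) and in the tray's way (y = 0) at one time
- bundle: Banded bundle of green tiles, 49 x 72 x 34 mm, 0.15 kg, lying loose in the tray (its top 55 mm above the table); origin in the middle of its underside. It rides with the tray and is not to be handled
- stamp: Wooden rubber stamp with a turned handle, 26 x 52 mm, 73 mm high, standing loose beside the feeder's button side, behind the button; origin under its middle
- cell: Small battery standing on end, 15 mm across, 50 mm high, loose, beside the feeder's other (+y) side; origin under its middle
- mug: Blue and white mug, 78 mm across, 112 mm with its handle, 92 mm high, loose, to the left of the feeder; origin under its middle
- block: Wooden block, 58 x 125 x 30 mm, lying loose to the left of the feeder; origin under its middle

How it is judged:
On the way, in this order (a step that is already met when the one before it is completed fails the run):
1. a finger presses the ejector button far enough to free the tray (value of joint button above 0.004 m and contact force between the fingers and button above 0.5 N).
2. one finger holds the button down while the other has stopped the tray, partly out (value of joint button above 0.005 m and contact force between the fingers and button above 0.5 N and value of joint tray between 0.006 and 0.045 m and contact force between the fingers and tray above 0.4 N and velocity of joint tray between -0.01 and 0.01 m/s), for 0.3 s.
At the end, for the whole second after the job is handed in: The program ends while holding: a finger keeps the button pressed (more than 5 of its 8 mm, contact over 0.5 N), the tray stands still between 6 and 45 mm out, resting against a finger with more than 0.4 N, and the bundle lies in the tray (all of step 2 and z of bundle in the frame of tray_front below -0.015 m and x of bundle in the frame of tray_front between 0.02 and 0.07 m); the arm keeps its last pose, push and grip.
It fails at once if the tray slides away: more than halfway out (45 mm) (value of joint tray above 0.045 m).
It fails at once if the bundle is lifted or tipped out of the tray (height (world z) of bundle above 0.033 m or angle between bundle's own z axis and vertical above 0.3 rad).
It fails at once if the stamp, battery, mug or block is moved, lifted or tipped (distance of any of stamp, cell, mug, block from where it was at the start of the episode above 0.02 m or angle between any of stamp, cell's own z axis and vertical above 0.4 rad).
It also fails if it takes over 29 s, if anything falls off the work surface, if the arm or the gripper's body presses on something with over 40 N, if the wrist force passes 120 N, or if a joint passes its speed limit or range.

## Working session

There is one attempt and no reset: what is moved stays moved. The work goes in short steps, Python scripts to look and compute and a tool call to move; the robot and the scene stay as the last step left them, time stands still between calls to the robot, and variables do not carry over. Pictures are saved under pics/ and viewed, at most 10 in all, crops included, and the job is handed in when it is done.

Besides the shell and the picture viewer there is one more tool, called after ">>>" as name(argument=value, ...) on one line, values as JSON. carry_out: Moves the arm, as the interface text tells. Its arguments: {"type":"object","properties":{"rows":{"type":"array"},"jaw":{"type":"number"},"force":{"type":"number"}},"required":["rows"]}

```bash
mkdir -p pics; ls
cat > h.py <<'E'
import numpy as np, cv2
from plant import robot
def cam(n):
    m=robot.camera_model(n);K=np.array([[m['fx'],0,m['cx']],[0,m['fy'],m['cy']],[0,0,1.]])
    return m,K,np.array(m['dist'],float)
def onplane(n,px,z):
    m,K,d=cam(n);R=np.array(m['R']);t=np.array(m['t'])
    u=cv2.undistortPoints(np.array(px,float).reshape(-1,1,2),K,d)[:,0]
    r=np.c_[u,np.ones(len(u))]@R; c=-R.T@t
    return c+r*((z-c[2])/r[:,2])[:,None]
def proj(n,X):
    m,K,d=cam(n);return cv2.projectPoints(np.array(X,float).reshape(-1,1,3),cv2.Rodrigues(np.array(m['R']))[0],np.array(m['t'],float),K,d)[0][:,0]
E
python3 - <<'E'
from h import *
print(robot.read_state(), robot.grip_depth)
for n in ('top','side'):
    im=robot.read_camera(n); cv2.imwrite(f'pics/{n}.png',im[:,:,::-1])
    m=robot.camera_model(n); print(n,m['fx'],-np.array(m['R']).T@np.array(m['t']))
    for o in ('feeder','tray_front','button_top','bundle','stamp','cell','mug','block'):
        for r in robot.outline_of(n,o)[:2]:
            rect=cv2.minAreaRect(np.argwhere(r['pixels'])[:,::-1].astype(np.float32))
            print(o,round(r['conf'],2),np.round(r['pixel']),np.round(cv2.boxPoints(rect)).tolist())
E
```

```text
pics
{'t': 0.0, 'q': array([-1.30034877e+00,  1.31208057e-01,  1.48928877e+00, -2.62740908e-05,
        1.52299076e+00, -8.53724198e-02]), 'dq': array([ 2.59072736e-03, -1.20038659e-04, -6.13397995e-04,  7.69630683e-04,
        9.56814877e-05,  1.89625540e-03]), 'joint_torque': array([ 7.34056957e-04, -5.59835100e+01, -4.91760314e+01,  7.70069053e-02,
        3.55365314e-02, -1.46691996e-04]), 'tool_pos': array([ 0.20888733, -0.56184658,  0.21755423]), 'orientation': array([-3.09014985e+00, -5.55645369e-01,  3.15905809e-04]), 'force': array([-0.78784118,  0.46384167,  0.08623443]), 'wrist_torque': array([-0.05600186, -0.02519302, -0.02736395]), 'gripper_force': 0.0, 'opening': 0.09328328527344762} 0.0188
top 521.0439291581215 [0.351662   0.0337902  0.97649601]
feeder 0.61 [417. 274.] [[367.0, 256.0], [488.0, 228.0], [505.0, 302.0], [384.0, 330.0]]
tray_front 0.71 [433. 270.] [[424.0, 248.0], [471.0, 237.0], [479.0, 271.0], [431.0, 282.0]]
button_top 0.76 [426. 303.] [[406.0, 260.0], [433.0, 260.0], [433.0, 316.0], [406.0, 316.0]]
button_top 0.41 [480. 297.] [[462.0, 290.0], [481.0, 2
[... 808 characters left out ...]
ton_top 0.8 [360. 205.] [[323.0, 203.0], [373.0, 198.0], [375.0, 214.0], [325.0, 219.0]]
bundle 0.73 [324. 180.] [[313.0, 174.0], [336.0, 172.0], [337.0, 187.0], [315.0, 189.0]]
stamp 0.64 [357. 186.] [[338.0, 170.0], [362.0, 162.0], [373.0, 191.0], [349.0, 199.0]]
stamp 0.31 [356. 346.] [[321.0, 308.0], [388.0, 308.0], [388.0, 391.0], [321.0, 391.0]]
cell 0.55 [300. 214.] [[296.0, 204.0], [305.0, 204.0], [305.0, 226.0], [296.0, 226.0]]
mug 0.73 [356. 346.] [[320.0, 310.0], [388.0, 305.0], [393.0, 389.0], [325.0, 393.0]]
mug 0.26 [359. 188.] [[340.0, 166.0], [365.0, 161.0], [372.0, 192.0], [347.0, 198.0]]
block 0.61 [364. 208.] [[325.0, 200.0], [375.0, 200.0], [375.0, 215.0], [325.0, 215.0]]
```

Run:
```python
import cv2
a=cv2.imread('pics/top.png')[200:350,340:540];cv2.imwrite('pics/tc.png',cv2.resize(a,(800,600),interpolation=cv2.INTER_CUBIC))
a=cv2.imread('pics/side.png')[140:260,270:430];cv2.imwrite('pics/sc.png',cv2.resize(a,(800,600),interpolation=cv2.INTER_CUBIC))
```

```text
(no output)
```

View pics/tc.png

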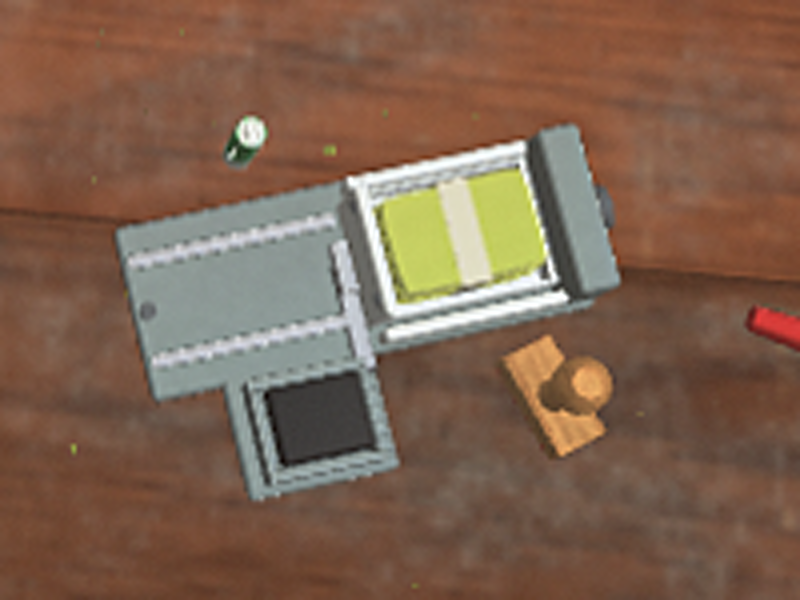

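View pics/sc.png

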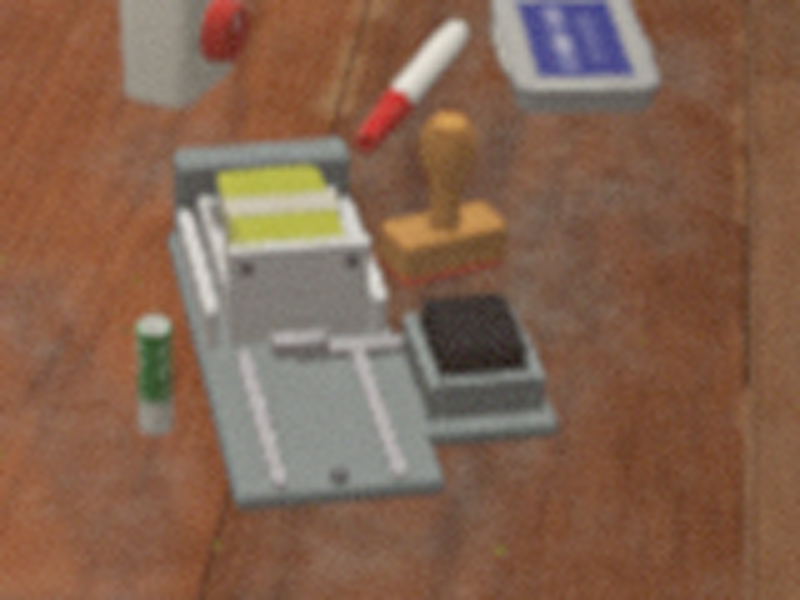

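Top crop: the deck's front corners are at about (117,230) and (158,400), and the black cap's corners at (265,390), (362,370), (377,450) and (282,466). The battery is above the feeder and the stamp to the lower right. The side view agrees; next I fit the feeder's pose.

```bash
cat >> h.py <<'E'
def fit():
    from scipy.optimize import least_squares
    F=lambda P,p:np.c_[P[:,:2]@np.array([[np.cos(p[2]),-np.sin(p[2])],[np.sin(p[2]),np.cos(p[2])]]).T+p[:2],P[:,2]+p[3]]
    P=np.array([[-105,42,8],[-105,-42,8],[-58,-49,38],[-14,-49,38],[-14,-85,38],[-58,-85,38],[0,30,58],[0,-30,58]])/1000
    top=np.array([[117,230],[158,400],[265,390],[362,370],[377,450],[282,466],[347,180],[383,312]])/4+[340,200]
    Q=np.array([[-105,42,8],[-105,-42,8],[-58,-85,38],[-58,-49,38],[-14,-49,38],[-14,-85,38],[0,30,58],[0,-30,58]])/1000
    sd=np.array([[238,505],[441,490],[525,365],[437,374],[422,302],[500,296],[228,250],[370,250]])/5+[270,140]
    f=lambda p:np.r_[(proj('top',F(P,p))-top).ravel(),(proj('side',F(Q,p))-sd).ravel()]
    s=least_squares(f,[.55,-.1,0.2,0],loss='soft_l1');return s.x,f(s.x).reshape(-1,2)
E
python3 - <<'E'
from h import *
print(onplane('top',[[220,201],[400,240],[369,257],[480,300]],0.0)[:,:2])
for y0 in(1,):
    p,r=fit();print(p,np.degrees(p[2]),np.round(r,1).tolist())
c,s=np.cos(p[2]),np.sin(p[2]);R=np.array([[c,-s],[s,c]])
for q in ([-.036,-.067],[-.036,0],[-.036,-.0335],[-.02,-.0335]): print(q,R@q+p[:2])
st=robot.read_state();from scipy.spatial.transform import Rotation as T
print(T.from_rotvec(st['orientation']).as_matrix())
E
```

```text
[[ 0.62278346  0.26441834]
 [ 0.57782216 -0.09072844]
 [ 0.53915418 -0.03397497]
 [ 0.4766426  -0.24883488]]
[ 0.5292738  -0.1461109  -1.27120244 -0.00837506] -72.83453485189521 [[-0.6, -0.1], [-1.0, 0.5], [-0.1, -0.2], [-1.0, -0.1], [0.1, -0.8], [0.3, 0.3], [1.9, 2.2], [1.0, 1.2], [-1.2, 0.2], [0.2, -0.3], [0.1, -2.3], [0.3, -2.7], [-1.0, 0.6], [0.3, 0.5], [-0.6, 2.0], [-0.5, -0.0]]
[-0.036, -0.067] [ 0.45463346 -0.13148833]
[-0.036, 0] [ 0.51864904 -0.11171447]
[-0.036, -0.0335] [ 0.48664125 -0.1216014 ]
[-0.02, -0.0335] [ 0.49136337 -0.1368887 ]
[[ 9.37366927e-01  3.48343571e-01  5.26786127e-06]
 [ 3.48343571e-01 -9.37366927e-01 -1.82910754e-05]
 [-1.43365958e-06  1.89804747e-05 -1.00000000e+00]]
```

```bash
sed -i 's/P\[:,2\]+p\[3\]\]/P[:,2]]/; s/\[.55,-.1,0.2,0\]/[.53,-.146,-1.27]/' h.py
python3 - <<'E'
from h import *
p,r=fit();print(p,np.degrees(p[2]),np.round(r,1).tolist())
a=cv2.imread('pics/top.png');b=cv2.imread('pics/side.png');cv2.imwrite('pics/both.png',cv2.resize(np.hstack([a,b]),(800,300)))
E
```

```text
[ 0.52889093 -0.14262656 -1.26061846] -72.22811707635913 [[-2.2, -0.3], [-2.1, 0.6], [-0.9, -0.4], [-1.7, -0.6], [-0.4, -1.1], [-0.3, 0.2], [0.7, 1.3], [0.2, 0.5], [-0.7, -2.2], [0.9, -2.9], [0.6, -5.1], [0.8, -5.5], [-0.8, -2.2], [0.5, -2.3], [-0.7, -0.6], [-0.4, -2.8]]
```

View pics/both.png

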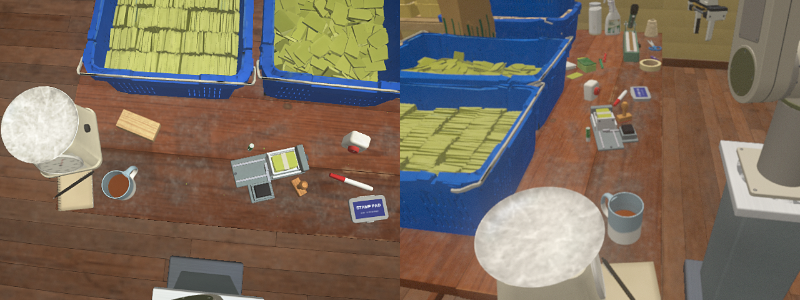

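The overview shows a clear path to the feeder: the bins are farther out and nothing tall is in the way. The side cap front corners that I read include the cap's front face, so I'll refine with the wrist camera. Moving above the feeder now.

>>> carry_out(rows=[[0.035,-0.026,0,0,0,-7.3],[0.069,-0.052,0,0,0,-14.6],[0.104,-0.078,0,0,0,-21.9],[0.138,-0.104,0,0,0,-29.1],[0.172,-0.131,0,0,0,-36.4],[0.207,-0.157,0,0,0,-43.7],[0.241,-0.183,0,0,0,-51],[0.276,-0.209,0,0,0,-58.3],[0.31,-0.235,0,0,0,-65.5],[0.345,-0.261,0,0,0,-72.8],[0.38,-0.287,0,0,0,-80.1],[0.414,-0.313,0,0,0,-87.4]], jaw=120)

```text
t: 2.4
tool_pos: [0.4888, -0.1235, 0.2189]
orientation: [1.846, 2.542, 0.0]
force: [0.1, -0.7, 0.2]
opening: 0.0494
gripper_force: 0.0
```

>>> carry_out(rows=[[0,0,0,0,0,0],[0,0,0,0,0,0]])

```text
t: 2.65
tool_pos: [0.4879, -0.1251, 0.2186]
orientation: [-1.852, -2.538, 0.001]
force: [-0.5, -0.4, -0.2]
opening: 0.0495
gripper_force: 0.0
```

```bash
cat >> h.py <<'E'
from scipy.spatial.transform import Rotation as T
def wcam(st):
    m,K,d=cam('wrist');M=np.array(m['mount']);W=np.eye(4);W[:3,:3]=T.from_rotvec(st['orientation']).as_matrix();W[:3,3]=st['tool_pos']
    C=np.linalg.inv(W@M);return C,K,d
def wproj(st,X):
    C,K,d=wcam(st);return cv2.projectPoints(np.array(X,float).reshape(-1,1,3),cv2.Rodrigues(C[:3,:3])[0],C[:3,3],K,d)[0][:,0]
E
python3 - <<'E'
from h import *
import json
st=robot.read_state();im=robot.read_camera('wrist');cv2.imwrite('pics/w1.png',im[:,:,::-1])
json.dump({k:list(st[k]) for k in('tool_pos','orientation')},open('w1.json','w'))
print(st['tool_pos'],T.from_rotvec(st['orientation']).as_matrix().round(3),st['opening'],st['force'],robot.camera_model('wrist')['mount'])
E
```

```text
[ 0.48785065 -0.12505433  0.21860553] [[-0.305  0.952 -0.   ]
 [ 0.952  0.305 -0.   ]
 [-0.    -0.    -1.   ]] 0.0495306647173633 [-0.478343   -0.4377948  -0.17153199] [[-1.21306649e-03 -9.58657440e-01 -2.84560084e-01  7.98582475e-02]
 [ 9.99999252e-01 -1.11815471e-03 -4.95987524e-04  1.74210119e-03]
 [ 1.57299932e-04 -2.84560473e-01  9.58658079e-01 -1.65890637e-01]
 [ 0.00000000e+00  0.00000000e+00  0.00000000e+00  1.00000000e+00]]
```

View pics/w1.png

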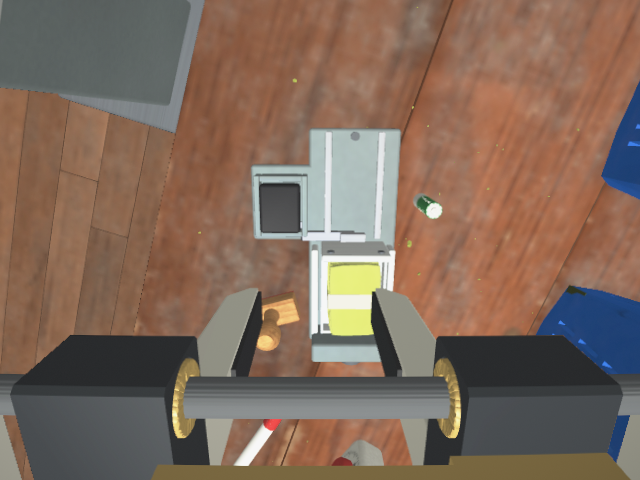

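The wrist view shows the feeder nearly square to the tool. The deck's front corners are at about (310,129) and (400,130) and the cap is about (260–300, 183–233). I'm zooming in for corner readings.

Run:
```python
import cv2
a=cv2.imread('pics/w1.png')[120:270,230:430];cv2.imwrite('pics/w1c.png',cv2.resize(a,(800,600),interpolation=cv2.INTER_CUBIC))
```

```text
(no output)
```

View pics/w1c.png

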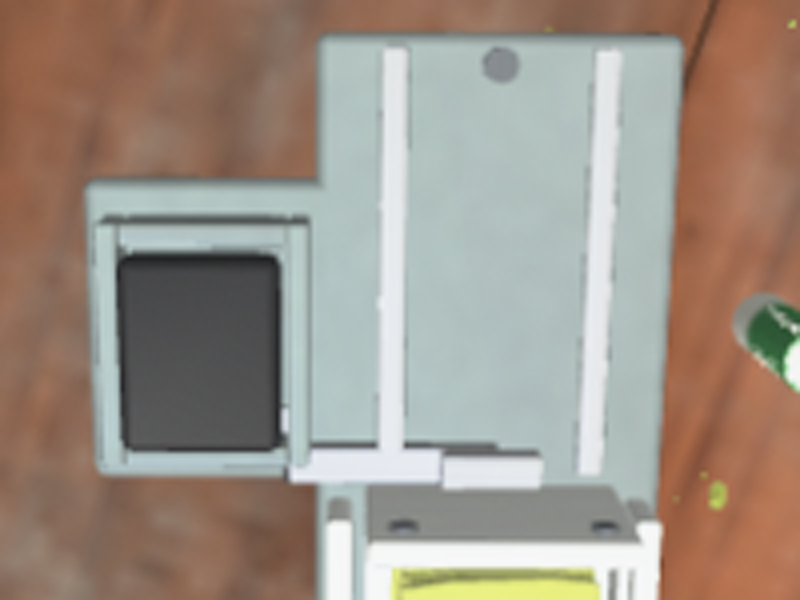

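Run:
```python
from h import *
import json
from scipy.optimize import least_squares
st={k:np.array(v) for k,v in json.load(open('w1.json')).items()}
P=np.array([[-105,-42,8],[-105,42,8],[-58,-85,38],[-58,-49,38],[-14,-49,38],[-14,-85,38],[0,-30,58],[0,30,58]])/1000
px=np.array([[320,35],[682,37],[117,255],[278,255],[280,450],[124,450],[367,543],[640,543]])/4+[230,120]
def F(p):
    c,s=np.cos(p[2]),np.sin(p[2]);return np.c_[P[:,:2]@np.array([[c,-s],[s,c]]).T+p[:2],P[:,2]+p[3]]
for free in(1,0):
    f=lambda p:(wproj(st,F(np.r_[p[:3],p[3]*free]))-px).ravel()
    r=least_squares(f,[.53,-.14,-1.26,0],loss='soft_l1');p=r.x
    print(p,np.degrees(p[2]),np.round(f(p),1))
    R=T.from_rotvec(st['orientation']).as_matrix()
    c,s=np.cos(p[2]),np.sin(p[2]);fr=np.array([[c,-s],[s,c]])
    print('tcp in feeder',fr.T@(st['tool_pos'][:2]-p[:2]),'tool y ang',np.degrees(np.arctan2(R[1,1],R[0,1])))
```

```text
[ 0.53125219 -0.14278793 -1.27378724 -0.00630596] -72.98263294586444 [-0.7 -0.3  0.4  0.4 -0.1  0.1  0.8  0.6  0.3  0.4 -0.5 -0.1 -0.5 -1.
  0.3 -0.3]
tcp in feeder [-0.02965912 -0.0363113 ] tool y ang 17.74897052548219
[ 0.53093732 -0.14171189 -1.27564912  0.        ] -73.08931052730995 [-0.6 -1.6  2.1 -0.6 -1.  -0.3  0.7  0.2  0.   0.9 -1.4  0.4 -0.4 -0.
  1.7  0.9]
tcp in feeder [-0.02847035 -0.0363782 ] tool y ang 17.74897052548219
```

>>> carry_out(rows=[[0.001,0.003,0.04,0,0,0.7],[0.001,0.003,0.08,0,0,0.7],[0.001,0.003,0.12,0,0,0.7],[0.001,0.003,0.15,0,0,0.7],[0.001,0.003,0.165,0,0,0.7],[0.001,0.003,0.17,0,0,0.7],[0.001,0.003,0.17,0,0,0.7],[0.001,0.003,0.17,0,0,0.7]])

```text
t: 3.7
tool_pos: [0.4917, -0.1234, 0.05]
orientation: [1.866, 2.525, 0.001]
force: [-0.7, -0.4, 0.4]
opening: 0.0489
gripper_force: 0.0
```

Run:
```python
from h import *
st=robot.read_state();print(st['tool_pos'],st['force'])
a=robot.read_camera('wrist')[:,:,::-1];b=robot.read_camera('side')[130:250,270:430,::-1];c=robot.read_camera('top')[200:320,350:510,::-1]
cv2.imwrite('pics/w2.png',np.hstack([cv2.resize(a,(400,300)),cv2.resize(b,(400,300),interpolation=cv2.INTER_CUBIC)]))
```

```text
[ 0.49165749 -0.12337268  0.05004377] [-0.73266142 -0.37388963  0.39026425]
```

View pics/w2.png

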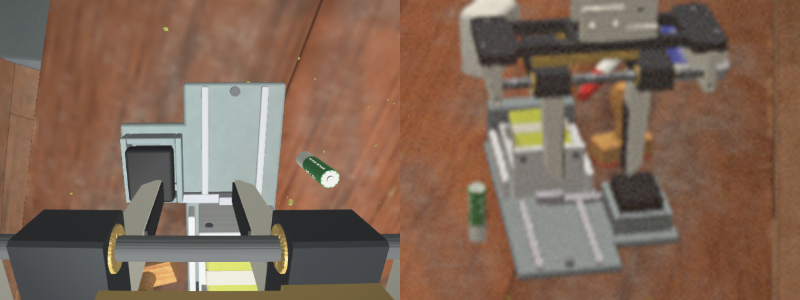

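The left fingertip is above the cap and the right one is in front of the tray. This closer view is good for a last check of the alignment.

Run:
```python
from h import *
import json
st=robot.read_state();json.dump({k:list(st[k]) for k in('tool_pos','orientation')},open('w2.json','w'))
a=robot.read_camera('wrist')[120:360,170:490,::-1];cv2.imwrite('pics/w2c.png',cv2.resize(a,(800,600),interpolation=cv2.INTER_CUBIC))
R=T.from_rotvec(st['orientation']).as_matrix()
for y in(-.0335,-.025,.025,.0335):
    print(y,(wproj(st,[R@[x,y,0]+st['tool_pos'] for x in(-.0075,.0075)])-[170,120])*2.5)
```

```text
-0.0335 [[173.35410462 507.27970771]
 [168.53193361 431.60261499]]
-0.025 [[219.7694622  507.34276572]
 [216.08413955 431.62421609]]
0.025 [[493.48960069 507.09804591]
 [496.54133271 431.35020546]]
0.0335 [[539.94747238 506.95194094]
 [544.13896755 431.23563301]]
```

View pics/w2c.png

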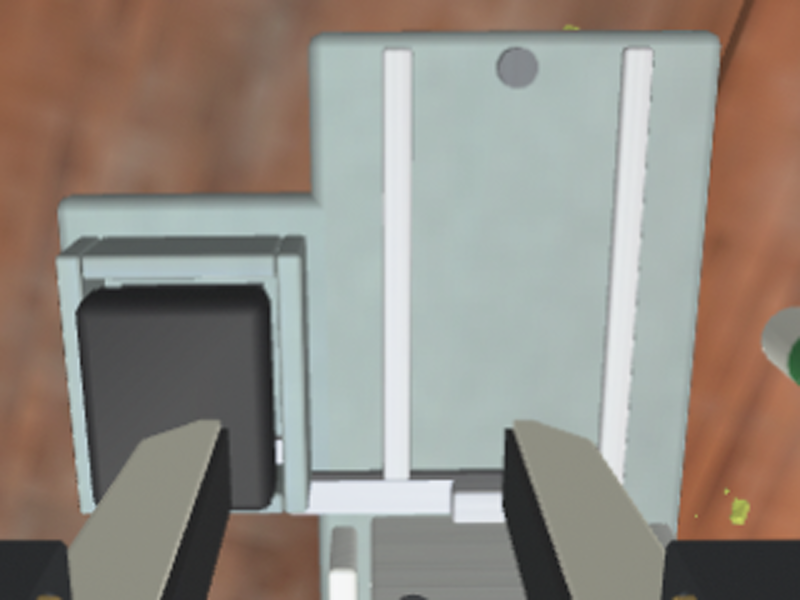

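Run:
```python
from h import *
import json
from scipy.optimize import least_squares
P=np.array([[-105,-42,8],[-105,42,8],[-58,-85,38],[-58,-49,38],[-14,-49,38]])/1000
px2=np.array([[313,35],[721,35],[78,297],[271,297],[272,508]])/2.5+[170,120]
px1=np.array([[320,35],[682,37],[117,255],[278,255],[280,450]])/4+[230,120]
S=[{k:np.array(v) for k,v in json.load(open(f'w{i}.json')).items()} for i in(1,2)]
def F(p):
    c,s=np.cos(p[2]),np.sin(p[2]);return np.c_[P[:,:2]@np.array([[c,-s],[s,c]]).T+p[:2],P[:,2]+p[3]]
for name,use in(('2',[1]),('both',[0,1])):
    f=lambda p:np.concatenate([(wproj(S[i],F(p))-(px1,px2)[i]).ravel() for i in use])
    p=least_squares(f,[.53,-.14,-1.27,0],loss='soft_l1').x
    c,s=np.cos(p[2]),np.sin(p[2]);fr=np.array([[c,-s],[s,c]])
    print(name,p,np.round(f(p),1),'tcp in feeder',fr.T@(S[1]['tool_pos'][:2]-p[:2]))
```

```text
2 [ 0.53120465 -0.14261774 -1.27535817 -0.00485777] [-0.7 -0.2  0.3  0.6  0.1 -0.1 -0.7 -0.   1.2 -0.1] tcp in feeder [-0.03027182 -0.03250056]
both [ 0.53114962 -0.14261916 -1.27523276 -0.00500784] [-0.6 -0.6  0.8  0.3 -0.2  0.   0.8  0.5  0.2  0.5 -0.8 -0.2  0.1  0.5
  0.1 -0.2 -0.8 -0.1  1.1 -0.3] tcp in feeder [-0.03026123 -0.0324437 ]
```

>>> carry_out(rows=[[0,0,0.006,0,0,0],[0,0,0.01,0,0,0],[0,0,0.012,0,0,0],[0,0,0.012,0,0,0]])

```text
t: 4.4
tool_pos: [0.4904, -0.1228, 0.0364]
orientation: [-1.867, -2.526, 0.0]
force: [-0.2, 1.3, 0.1]
opening: 0.0491
gripper_force: 0.1
```

>>> carry_out(rows=[[0,0,0.002,0,0,0],[0,0,0.004,0,0,0],[0,0,0.004,0,0,0]])

```text
t: 4.78
tool_pos: [0.4906, -0.123, 0.0325]
orientation: [-1.867, -2.527, 0.0]
force: [-0.6, 0.7, 1.8]
opening: 0.0492
gripper_force: 1.2
```

>>> carry_out(rows=[[0,0,0.002,0,0,0],[0,0,0.003,0,0,0],[0,0,0.003,0,0,0]])

```text
t: 5.15
tool_pos: [0.4908, -0.1229, 0.0301]
orientation: [1.866, 2.527, 0.0]
force: [-3.2, 2.6, 8.3]
opening: 0.0493
gripper_force: 6.0
```

>>> carry_out(rows=[[0,0,0,0,0,0],[0,0,0,0,0,0],[0,0,0,0,0,0],[0,0,0,0,0,0]])

```text
t: 5.65
tool_pos: [0.4908, -0.1229, 0.0301]
orientation: [1.866, 2.527, 0.0]
force: [-2.5, 1.3, 9.1]
opening: 0.0498
gripper_force: 6.0
```

Run:
```python
from h import *
st=robot.read_state();print(st['tool_pos'],st['force'],st['wrist_torque'],st['gripper_force'])
a=robot.read_camera('wrist')[150:390,170:490,::-1];b=robot.read_camera('side')[130:250,270:430,::-1]
cv2.imwrite('pics/w3.png',np.hstack([cv2.resize(a,(400,300)),cv2.resize(b,(400,300),interpolation=cv2.INTER_CUBIC)]))
```

```text
[ 0.4907552  -0.12291232  0.03012401] [-2.53131384  1.29480519  9.11370308] [0.23397263 0.72068816 0.03569063] 5.966668449000281
```

View pics/w3.png

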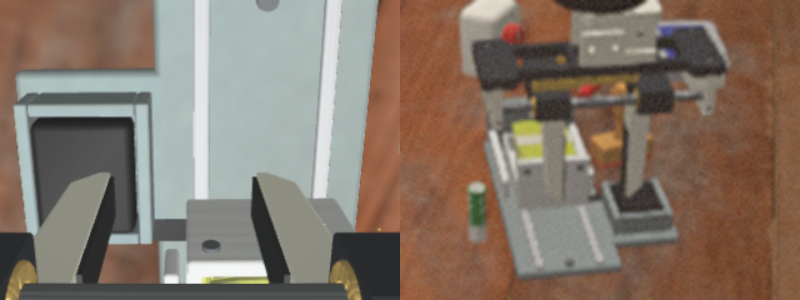

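The wrist and side views show the button sunk under the left finger. The tray is about 20 mm out, resting on the right finger, with the bundle in place. A push of 9 N is more than the 4 N the spring takes at the stop, so the button is right down. Handing in.

```bash
python3 -c "
from plant import robot
print(robot.close_job())"
```

```text
the job is handed in; nothing more can be done
None
```

I handed the job in with one finger holding the button at its stop (about 9 N) and the other holding the tray about 20 mm out, with the bundle in the tray; no verdict came back.

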